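Hold the chisel level over the blade scanner

TASK

The chisel's blade is to be scanned: first press the green start button of the grey scanner fully down and let it come up again. Then draw the wooden-handled chisel (the middle one of three tools) out of the leaning tool rack, turn it level and keep it held there, still, with the middle of its blade over the middle of the scanner's glass, about 10 cm above it. Finish while still holding it like that. The two screwdrivers stay undisturbed in the rack.

Things in the scene. Friction and masses are not known exactly. Their poses are not given: they have to be found in the camera images.
- rack: Fixed wooden tool rack, foot 125 x 260 mm, 132 mm high. Origin on the table below it; its x points to its back, y along the row of slots. A bar (face 50 x 236 mm, 45 mm thick) faces up and towards the robot, its normal leaning 40 degrees from vertical to the rack's -x. Three slots through the bar, 75 mm apart: red screwdriver at y = +75 mm, chisel at y = 0, black screwdriver at y = -75 mm.
- rack_slot (a point): Mouth of the middle slot (14 x 23 mm), 115 mm above the table, in the bar's face at x = -35 mm of the rack; axes as the rack. The tools stand in the slots pointing down and to the rack's +x, 40 degrees from vertical (5 degrees of play), handles up and towards the robot, the highest butt about 235 mm above the table. A taped pile of boards, lower than the bar, lies in front.
- chisel_handle (a point): Centre of the chisel's round wooden handle (26 to 28 mm thick, 104 mm long); chisel 237 mm, about 0.16 kg. Its x runs from handle to cutting edge, y across the 20 mm blade (along the rack's y as it stands), z normal to the blade. From here along x: butt -64 mm, balance point +20, steel ferrule +48 to +67 (rests on the bar's face), edge +186. Draw it 125 mm along its axis to clear the bar.
- chisel_blade (a point): Middle of the chisel's blade: 125 mm along the chisel's +x and 7.5 mm along its -z from the handle centre; axes as the chisel handle.
- driver_r_c (a point): Centre of the handle of the red-handled screwdriver in the rack (handle 28 mm thick, 90 mm long): not to be moved.
- driver_b_c (a point): Centre of the handle of the black-handled screwdriver in the rack (handle 28 mm thick, 90 mm long): not to be moved.
- scanner: Grey blade scanner, a flat box 200 (x) x 150 (y) x 38 mm standing fixed on the table, origin under its middle at table height, its +x side away from the robot. A black frame with a green glass lies on its top, the start button on its top near its -x edge.
- scan_window (a point): Middle of the scanner's glass (112 x 108 mm), 39 mm above the table, flush with the top; 28 mm along +x from the scanner's middle. z points up.
- start_top (a point): Middle of the top of the green round push button (28 mm across) when it is up; 60 mm above the table, on the scanner's top at x = -68 mm of the scanner. It is pressed straight down.
- start (a joint): Travel of the spring button in m: 0 up, 0.006 fully down; fully down takes 5 N, springs back by itself.

How it is judged:
By the outcome, as a careful person would: the job done as asked, in the order asked, and still so for the second after the job is handed in, while the arm keeps its last pose, push and grip.
It also fails if it takes over 56 s, if anything falls off the work surface, if the arm or the gripper's body presses on something with over 40 N, if the wrist force passes 120 N, or if a joint passes its speed limit or range.

ROBOT

A 6-joint arm with a two-finger parallel gripper is mounted at the origin on a cart in front of the work surface, level with it; the furniture and walls round the work are solid. World frame = base frame: x ahead of the robot, y to its left, z up, the work surface at z = 0. Lengths are in m, angles in rad, forces in N, time in s.
With the tool pointing down it reaches from about 0.375 to 0.825 m from the base axis. Payload 5.5 kg.
Tool frame: the origin (TCP) lies on the centre line of the jaws, within the pads' length; the fingertips stand 22 mm ahead of it and the grasp point (between the pads) lies 3 mm ahead of it; z points along the fingers, y is the line along which they close (so a half turn about z gives the same grasp; the last joint's range is limited). The gripper opens to 85 mm and grips with 20 to 120 N. Pads are 22 mm wide; open, the fingers measure 114 mm over their backs; the gripper's body (76 mm by 85 mm) begins 54 mm behind the grasp point. The pads swing forward as they close: fully open they stand 13 mm farther back than shut.
Start: joints at [1.127, 0.314, -0.047, 1.21, 0, 1.571], TCP at [0.258, 0.542, 0.253] pointing down, gripper open.
Joint ranges: [-2.67, 2.67], [-0.69, 1.73], [-1.03, 1.25], [-2.08, 2.16], [-1.42, 1.45], [-3.14, 3.14]. Speed limits (rad/s): [2.39, 2.39, 3.01, 3.14, 3.14, 3.14].

INTERFACE

Orientations are given as a 3x3 rotation matrix whose columns are the frame's x, y, z axes.
In Python, from bench import * gives the robot as it stands.
- The arm moves only by the shell command python3 -m crank 'ROWS' [FORCE]. ROWS is JSON, a list of rows, each a list of 3 entries, a list of its own where there are three numbers: the shift along the tool's x, y, z in mm, then the turn, a rotation vector about the tool's x, y, z in degrees, then the finger opening in mm, from 0 to 85.4. A call has 1 to 12 rows; each row shifts and turns the commanded pose from where the row before left it, along the tool's axes as they then stand; what a row does not reach is not made up. A row lasts 1/12 s, in which the tool goes at most 41.7 mm and 7.16 degrees, less where a joint would pass 70% of its speed; a pose out of reach is approached as far as the arm can. A call is refused whole if a number of a shift passes 41.7 or a number of a turn 7.16, either way. A call with a gripper value outside its range is refused whole. The fingers move at their own pace and stop on an object; FORCE is the grip in N (left out, the last holds). Time passes only in rows, so rows that do not move let the fingers close. It gives the time, the measured TCP pose, the force, the opening and the grip force at its end, in the units of the state.
- state(): the state, without advancing time (a new reading comes with each control period).
- capture(name): name is "side" or "top" or "wrist"; returns the picture (420x560x3 uint8, blue, green, red); there is no depth.
- camera_info(name): a dict with "fx", "fy", "cx", "cy" (pixels), "camera_from_world" (4x4, takes a point from world to camera coordinates); the wrist camera has in their place "mount" (4x4, takes a point from camera to tool coordinates, whose origin is the TCP and whose axes are the flange's). Camera axes: x right, y down, z forward; pixel columns grow to the right and rows downward; lengths in m; the calibration is good to about 2 mm. A picture is of the moment at which its call begins: read the wrist's pose just before it. camera_info takes no time and is no camera call.
- job_done(): hands the job in; it is judged then, once.
Trained networks look in the newest picture that a camera, given by its name, has taken for a name from the list of things; names that differ only in an ending like _2 or _b are one class to them, and where a whole thing is asked for, a point or a joint stands for the part that bears it (a point fixed in the world has none). Each returns a list of dicts, best first, with "score" (0 to 1); they miss things now and then, are a little off and sometimes report something else, mostly with a low value. They report only what shows in the picture. A call takes as long as a camera call.
- recognise(camera, query): "at" ([x, y, z] in m, in world coordinates, good to about 4 mm: the middle of the surface that is visible of it).
- regions_of(camera, query): "pixels" (420x560 bool, what is visible of it).
- spot_point(camera, query): "at" ([x, y, z] in m, in world coordinates, good to about 4 mm: a listed point, or the origin of a listed thing).
The state is a dict: "clock": time; "joints": joint angles; "dq": joint speeds; "effort": joint torques, N m; "tool_pos": TCP position; "orientation": TCP orientation; "wrist_force": force on the tool from outside, world axes, zero at the start; "moment": the same for the moment, N m; "gripper_width": opening from 0.0 (shut) to 1.0 (fully open); "grip_force": force on a finger pad.
Only numpy, scipy, OpenCV 4.12 (cv2) and the standard library are available. Lean on these libraries where they do the work, as an engineer would, in place of code of your own. Each camera call takes 0.05 s, during which the arm holds its last target. There are 200 camera calls.

## Working session

There is one attempt and no reset: what is moved stays moved. The work goes in short steps, Python scripts to look and compute and a shell command to move; the robot and the scene stay as the last step left them, time stands still between calls to the robot, and variables do not carry over. Pictures are saved under pics/ and viewed, at most 10 in all, crops included, and the job is handed in when it is done.

```bash
mkdir -p pics; ls
python3 - <<'E'
from bench import *
import cv2,numpy as np
np.set_printoptions(precision=4,suppress=True)
s=state();print(s)
ims=[]
for c in("side","top"):
    im=capture(c);ims.append(im)
    for q in("rack","rack_slot","chisel_handle","chisel_blade","driver_r_c","driver_b_c","scanner","scan_window","start_top"):
        try:
            r=spot_point(c,q);print(c,q,[(np.round(d["at"],4).tolist(),round(d["score"],2)) for d in r[:2]])
        except Exception as e: print(c,q,e)
    cv2.imwrite(f"pics/{c}1.png",im)
cv2.imwrite("pics/both.png",cv2.resize(np.vstack(ims),None,fx=.71,fy=.71))
E
```

```text
pics
{'clock': 0.0, 'joints': array([ 1.127 ,  0.3143, -0.0481,  1.2102, -0.    ,  1.5708]), 'dq': array([ 0.0007,  0.0014,  0.0006, -0.0012, -0.0011, -0.001 ]), 'effort': array([ -0.0026, -53.9592,  33.9746,   0.0191,  -0.0003,  -0.    ]), 'tool_pos': array([0.2574, 0.5414, 0.2524]), 'orientation': array([[-0.9031,  0.4294, -0.0007],
       [ 0.4294,  0.9031, -0.0016],
       [-0.    , -0.0017, -1.    ]]), 'wrist_force': array([ 0.0981, -0.8208, -0.7998]), 'moment': array([-0.0339,  0.0163,  0.029 ]), 'grip_force': 0.0, 'gripper_width': 0.9963818317440432}
side rack [([0.6611, -0.1789, 0.0048], 0.68)]
side rack_slot [([0.6303, -0.1874, 0.1123], 0.71)]
side chisel_handle [([0.5888, -0.1925, 0.1633], 0.85)]
side chisel_blade []
side driver_r_c [([0.5825, -0.1162, 0.1448], 0.46)]
side driver_b_c [([0.6244, -0.1862, 0.1128], 0.63), ([0.6008, -0.2631, 0.1471], 0.58)]
side scanner [([0.6298, 0.1968, -0.0008], 0.63)]
side scan_window [([0.6584, 0.193, 0.0378], 0.6)]
side start_top [([0.567, 0.2071, 0.0652], 0.46)]
top rack [([0.6588, -0.1789, -0.0027], 0.85)]
top rack_slot [([0.628, -0.1869, 0.1173], 0.57)]
top chisel_handle [([0.5843, -0.1944, 0.1601], 0.57)]
top chisel_blade [([0.6695, -0.1766, 0.0717], 0.61), ([0.5839, -0.1971, 0.1629], 0.31)]
top driver_r_c [([0.5861, -0.1146, 0.1504], 0.62)]
top driver_b_c []
top scanner [([0.6324, 0.193, 0.004], 0.95), ([0.6641, -0.1786, -0.0048], 0.32)]
top scan_window [([0.6597, 0.1969, 0.0398], 0.71)]
top start_top [([0.6607, 0.1952, 0.0366], 0.6), ([0.567, 0.2053, 0.0617], 0.43)]
```

View pics/side1.png

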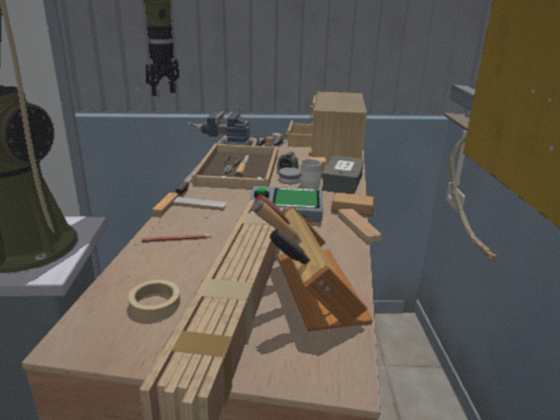

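View pics/top1.png

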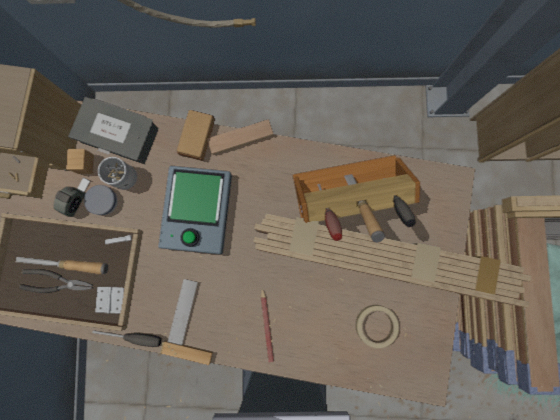

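The side view shows the scanner near (297,198) and the leaning rack near (310,260), with the tool handles pointing left and up. In the top view the scanner glass is at (197,197), the button at (190,237), and the chisel handle at (370,220) between the red (333,225) and black (403,210) handles. Next I'll find the chisel axis and the yaws.

```bash
cat > h.py <<'E'
from bench import *
import cv2,numpy as np
np.set_printoptions(precision=4,suppress=True)
def ray(c,p):
    i=camera_info(c);T=np.linalg.inv(np.array(i["camera_from_world"]))
    d=np.array([(p[0]-i["cx"])/i["fx"],(p[1]-i["cy"])/i["fy"],1.]);d=T[:3,:3]@d
    return T[:3,3],d/np.linalg.norm(d)
def onz(c,p,z):
    o,d=ray(c,p);return o+d*(z-o[2])/d[2]
def proj(c,X):
    i=camera_info(c);T=np.array(i["camera_from_world"]);q=T[:3,:3]@X+T[:3,3]
    return np.array([q[0]/q[2]*i["fx"]+i["cx"],q[1]/q[2]*i["fy"]+i["cy"]])
def mask(c,q):
    r=regions_of(c,q)
    return [(d["pixels"].astype(np.uint8),d["score"]) for d in r]
def line(m):
    ys,xs=np.nonzero(m);vx,vy,x0,y0=cv2.fitLine(np.c_[xs,ys].astype(np.float32),cv2.DIST_L2,0,.01,.01).ravel()
    return np.array([x0,y0]),np.array([vx,vy])
E
python3 - <<'E'
from h import *
N=[]
for c in("side","top"):
    im=capture(c)
    for q in("chisel_handle","driver_r_c","driver_b_c","rack","scanner"):
        ms=mask(c,q)
        for k,(m,s) in enumerate(ms[:2]):
            ys,xs=np.nonzero(m);p,v=line(m)
            print(c,q,round(s,2),m.sum(),(xs.min(),xs.max(),ys.min(),ys.max()),p,v)
            if k==0: cs,_=cv2.findContours(m,0,1);cv2.drawContours(im,cs,-1,(0,0,255) if q!="rack" else (255,0,255),1)
            if q=="chisel_handle" and k==0:
                o,a=ray(c,p);_,b=ray(c,p+v*30);n=np.cross(a,b);N.append((n/np.linalg.norm(n),o))
            if q=="scanner" and k==0: print(cv2.minAreaRect(np.c_[xs,ys].astype(np.float32)))
    cr=im[140:260,150:450] if c=="top" else im[150:350,150:400]
    cv2.imwrite(f"pics/{c}2.png",cv2.resize(cr,None,fx=2.6,fy=2.6,interpolation=2))
(n1,o1),(n2,o2)=N
d=np.cross(n1,n2);d/=np.linalg.norm(d);d*=-np.sign(d[2])
P=np.linalg.lstsq(np.array([n1,n2,[0,0,1]]),np.array([n1@o1,n2@o2,.162]),rcond=None)[0]
print("axis",d,"angle",np.degrees(np.arccos(-d[2])),"yaw",np.degrees(np.arctan2(d[1],d[0])),"pt z=.162",P)
E
```

```text
side chisel_handle 0.89 651 (np.int64(252), np.int64(300), np.int64(200), np.int64(242)) [273.662  218.7558] [0.7807 0.6249]
side driver_r_c 0.59 177 (np.int64(259), np.int64(288), np.int64(196), np.int64(222)) [275.0735 208.0113] [0.7318 0.6815]
side driver_b_c 0.61 652 (np.int64(269), np.int64(309), np.int64(229), np.int64(263)) [288.3957 245.7515] [0.7708 0.6371]
side rack 0.94 5466 (np.int64(278), np.int64(371), np.int64(206), np.int64(330)) [320.2759 282.0423] [0.4499 0.8931]
side rack 0.15 707 (np.int64(252), np.int64(300), np.int64(199), np.int64(243)) [274.4809 219.1301] [0.7746 0.6325]
side scanner 0.97 1534 (np.int64(251), np.int64(323), np.int64(186), np.int64(221)) [294.6669 199.6995] [0.9686 0.2485]
((286.8113708496094, 203.49642944335938), (71.96831512451172, 34.20145797729492), 1.0809242725372314)
top chisel_handle 0.97 620 (np.int64(344), np.int64(384), np.int64(174), np.int64(242)) [367.3081 215.7629] [0.4363 0.8998]
top driver_r_c 0.91 390 (np.int64(324), np.int64(341), np.int64(208), np.int64(240)) [332.4641 224.5667] [0.3444 0.9388]
top driver_b_c 0.79 378 (np.int64(393), np.int64(414), np.int64(196), np.int64(226)) [403.3624 211.4656] [0.5317 0.8469]
top rack 0.68 5387 (np.int64(293), np.int64(419), np.int64(156), np.int64(221)) [354.4117 187.4791] [ 0.9881 -0.1538]
top scanner 0.6 5344 (np.int64(158), np.int64(231), np.int64(166), np.int64(253)) [194.7466 209.6055] [ 0.1512 -0.9885]
((194.64675903320312, 209.2525634765625), (64.90531158447266, 84.359375), 6.709836959838867)
axis [ 0.711   0.1366 -0.6898] angle 46.38871192212942 yaw 10.871131813230113 pt z=.162 [ 0.5848 -0.1908  0.162 ]
```

View pics/top2.png

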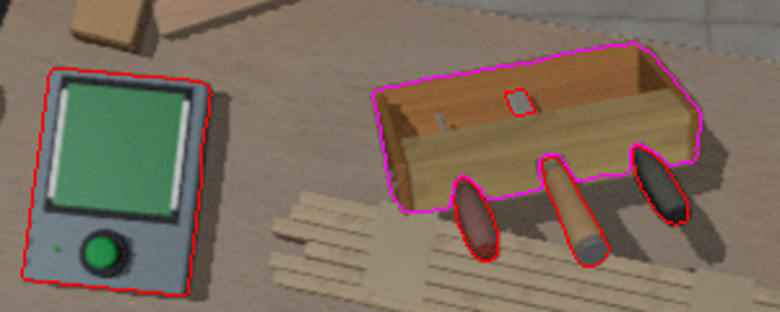

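View pics/side2.png

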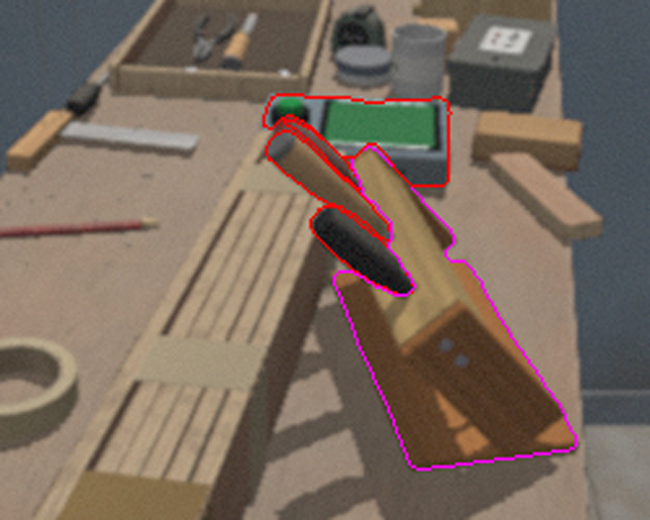

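The red outlines fit the handles, scanner and rack. The green button sits at crop (100,253), and the glass corners are clear.

Run:
```python
from h import *
f=lambda x,y:(150+x/2.6,140+y/2.6)
def seg(a,b,z,n):
    A,B=onz("top",f(*a),z),onz("top",f(*b),z);d=B-A;print(n,A[:2],B[:2],np.degrees(np.arctan2(d[1],d[0])))
seg((22,280),(188,296),.038,"scan front");seg((22,280),(52,69),.038,"scan left");seg((188,296),(210,80),.038,"scan right")
seg((375,92),(635,43),.03,"rack back");seg((410,212),(690,160),.099,"bar low front")
seg((405,140),(690,92),.131,"bar up")
b=onz("top",f(100,253),.060);print("button",b)
g=[onz("top",f(*p),.039)[:2] for p in((65,80),(190,92),(175,215),(48,205))];print("glass",np.mean(g,0))
# chisel axis top handle points: butt centre & neck
for p in((592,250),(550,165)): print(proj("top",np.array([.585,-.1908,.162])),f(*p))
for X in ([.585,-.1908,.162],):
    for ang in(40,43,46):
        for yaw in(7,9,11):
            t,w=np.radians([ang,yaw]);d=np.array([np.sin(t)*np.cos(w),np.sin(t)*np.sin(w),-np.cos(t)])
            print(ang,yaw,[np.round(np.degrees(np.arctan2(*(proj(c,X+.05*d)-proj(c,X-.05*d))[::-1])),1) for c in("side","top")])
print("meas side",np.degrees(np.arctan2(.6249,.7807)))
```

```text
scan front [0.5415 0.279 ] [0.5246 0.1294] -96.43641519131981
scan left [0.5415 0.279 ] [0.735  0.2552] -7.023232024061148
scan right [0.5246 0.1294] [0.7219 0.1094] -5.796644934268874
rack back [ 0.7096 -0.0422] [ 0.7514 -0.2842] -80.20611989895728
bar low front [ 0.5907 -0.0681] [ 0.6308 -0.3067] -80.45072799063901
bar up [ 0.647  -0.0637] [ 0.6828 -0.2995] -81.37043149686909
button [0.5631 0.2036 0.06  ]
glass [0.6604 0.192 ]
[369.4953 220.1573] (377.6923076923077, 236.15384615384613)
[369.4953 220.1573] (361.53846153846155, 203.46153846153845)
40 7 [np.float64(46.3), np.float64(-115.3)]
40 9 [np.float64(46.0), np.float64(-117.2)]
40 11 [np.float64(45.8), np.float64(-119.2)]
43 7 [np.float64(43.0), np.float64(-113.6)]
43 9 [np.float64(42.7), np.float64(-115.6)]
43 11 [np.float64(42.4), np.float64(-117.6)]
46 7 [np.float64(39.8), np.float64(-112.2)]
46 9 [np.float64(39.4), np.float64(-114.2)]
46 11 [np.float64(39.1), np.float64(-116.2)]
meas side 38.67502007693897
```

```bash
python3 -m crank '[[[-15,-6,0],[0,0,0],0],[[-37,-15,5],[0,0,0],0],[[-37,-15,9],[0,0,0],0],[[-37,-15,9],[0,0,0],0],[[-37,-15,9],[0,0,0],0],[[-37,-15,9],[0,0,0],0],[[-37,-15,9],[0,0,0],0],[[-37,-15,9],[0,0,0],0],[[-37,-15,9],[0,0,0],0],[[-37,-15,9],[0,0,0],0],[[-37,-15,9],[0,0,0],0],[[-37,-18,9],[0,0,0],0]]'; python3 -m crank '[[[0,0,9],[0,0,0],0],[[0,0,9],[0,0,0],0],[[0,0,0],[0,0,0],0],[[0,0,0],[0,0,0],0]]'
python3 - <<'E'
from h import *
s=state();R=s["orientation"];print(s["joints"],s["gripper_width"])
print("to button mm",R.T@(np.array([.564,.203,.082])-s["tool_pos"])*1000)
im=capture("wrist");cv2.imwrite("pics/w1.png",im)
print([(np.round(d["at"],4),round(d["score"],2)) for q in("start_top","scan_window") for d in spot_point("wrist",q)])
i=camera_info("wrist");print(i)
E
```

```text
clock: 2.6
tool_pos: [0.5652, 0.2024, 0.1581]
orientation: [[-0.903, 0.429, 0.001], [0.429, 0.903, 0.0], [-0.0, 0.001, -1.0]]
wrist_force: [0.4, 0.9, 0.1]
gripper_width: 0.0
grip_force: 0.0
clock: 2.93
tool_pos: [0.5625, 0.2045, 0.1398]
orientation: [[-0.904, 0.428, -0.002], [0.428, 0.904, -0.0], [0.001, -0.001, -1.0]]
wrist_force: [0.4, 0.2, 0.1]
gripper_width: -0.003
grip_force: 0.0
[ 0.3485  0.3787 -0.2219  0.972   0.0003  0.7912] -0.002638950431130993
to button mm [-2.053  -0.6751 57.8209]
[(array([0.565 , 0.2079, 0.0577]), 0.56)]
{'fx': 294.0582400371392, 'fy': 294.0582400371392, 'cx': 278.3464103015876, 'cy': 209.9207181387709, 'mount': array([[-0.0011, -0.9586, -0.2846,  0.072 ],
       [ 1.    , -0.0011, -0.0001, -0.0001],
       [-0.0003, -0.2846,  0.9586, -0.1213],
       [ 0.    ,  0.    ,  0.    ,  1.    ]])}
```

View pics/w1.png

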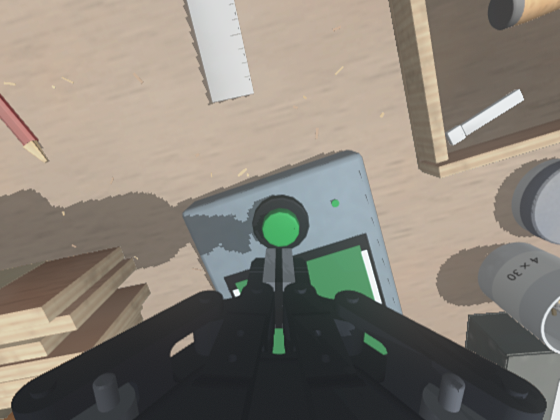

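The wrist view shows the button top at (281,228), with the closed fingertips just below it in the image at (279,265).

```bash
cat >> h.py <<'E'
def wray(p,s):
    i=camera_info("wrist");M=i["mount"];d=np.array([(p[0]-i["cx"])/i["fx"],(p[1]-i["cy"])/i["fy"],1.])
    R=s["orientation"];return s["tool_pos"]+R@M[:3,3],R@(M[:3,:3]@d)
E
python3 - <<'E'
from h import *
s=state();o,d=wray((281,228),s);X=o+d*(.06-o[2])/d[2];print(X)
print(s["orientation"].T@(X-s["tool_pos"])*1000)
E
```

```text
[0.566 0.206 0.06 ]
[-1.8817  1.7831 81.1315]
```

```bash
python3 -m crank '[[[-2,1,14],[0,0,0],0],[[0,0,14],[0,0,0],0],[[0,0,14],[0,0,0],0],[[0,0,8],[0,0,0],0],[[0,0,4],[0,0,0],0],[[0,0,4],[0,0,0],0],[[0,0,2],[0,0,0],0],[[0,0,0],[0,0,0],0]]'
```

```text
clock: 3.75
tool_pos: [0.5661, 0.2044, 0.0808]
orientation: [[-0.903, 0.429, 0.0], [0.429, 0.903, 0.001], [0.0, 0.001, -1.0]]
wrist_force: [-1.1, 0.8, 1.9]
gripper_width: -0.003
grip_force: 1.0
```

```bash
python3 -m crank '[[[0,0,2],[0,0,0],0],[[0,0,2],[0,0,0],0],[[0,0,0],[0,0,0],0],[[0,0,0],[0,0,0],0]]'
```

```text
clock: 4.08
tool_pos: [0.5665, 0.2043, 0.0769]
orientation: [[-0.903, 0.429, 0.001], [0.429, 0.903, 0.001], [-0.0, 0.001, -1.0]]
wrist_force: [-1.2, 2.3, 3.7]
gripper_width: 0.002
grip_force: 2.1
```

```bash
python3 -m crank '[[[0,0,2],[0,0,0],0],[[0,0,1],[0,0,0],0],[[0,0,0],[0,0,0],0],[[0,0,0],[0,0,0],0]]'
```

```text
clock: 4.42
tool_pos: [0.5665, 0.2044, 0.0758]
orientation: [[-0.903, 0.429, 0.002], [0.429, 0.903, 0.001], [-0.001, 0.002, -1.0]]
wrist_force: [-6.5, -0.4, 18.7]
gripper_width: -0.004
grip_force: 9.7
```

Bottomed out at 18.7 N, so the button is fully down. Now I'll release it, rise, and turn towards the rack orientation.

```bash
python3 -m crank '[[[0,0,-4],[0,0,0],0],[[0,0,-12],[0,0,0],0],[[0,0,-30],[0,0,0],50],[[0,0,-40],[0,0,0],50],[[0,0,-40],[0,0,0],50],[[0,0,-40],[0,0,0],50],[[0,0,-30],[0,0,-5.8],50],[[0,0,0],[0,0,-5.8],50],[[0,0,0],[0,0,-5.8],50],[[0,0,0],[0,0,-5.8],50],[[0,0,0],[0,0,-5.8],50],[[0,0,0],[0,0,-5.9],50]]'; python3 -m crank '[[[0,0,0],[0,5,0],50],[[0,0,0],[0,5,0],50],[[0,0,0],[0,5,0],50],[[0,0,0],[0,5,0],50],[[0,0,0],[0,0,0],50]]'
python3 - <<'E'
from h import *
s=state();R=s["orientation"];print(s["joints"],s["gripper_width"])
print("goal",R.T@(np.array([.62,-.186,.275])-s["tool_pos"])*1000)
capture("top");print(regions_of("top","start")[:1] and spot_point("top","start_top"))
E
```

```text
clock: 5.42
tool_pos: [0.5659, 0.2034, 0.2696]
orientation: [[-0.986, -0.169, 0.0], [-0.169, 0.986, -0.001], [0.0, -0.001, -1.0]]
wrist_force: [-1.1, -0.5, 0.3]
gripper_width: 0.589
grip_force: 0.0
clock: 5.83
tool_pos: [0.5666, 0.2032, 0.264]
orientation: [[-0.923, -0.164, -0.348], [-0.153, 0.986, -0.06], [0.353, -0.002, -0.935]]
wrist_force: [-0.1, -0.9, -3.0]
gripper_width: 0.582
grip_force: 0.0
[0.3178 0.636  0.4083 1.7007 0.0517 0.1442] 0.5816934361804561
goal [  13.9725 -392.7086   -5.4454]
[{'at': [0.5647, 0.2036, 0.0635], 'score': 0.61}]
```

```bash
python3 -m crank '[[[1,-20,-10],[0,0,0],50],[[1,-37,-10],[0,0,0],50],[[1,-37,-10],[0,0,0],50],[[1,-37,0],[0,0,0],50],[[1,-37,0],[0,0,0],50],[[1,-37,0],[0,0,0],50],[[1,-37,0],[0,0,0],50],[[1,-37,0],[0,0,0],50],[[1,-37,0],[0,0,0],50],[[1,-37,0],[0,0,0],50],[[2,-37,0],[0,0,0],50],[[2,0,0],[0,0,0],50]]'
python3 - <<'E'
from h import *
s=state();R=s["orientation"];print(s["joints"],R)
im=capture("wrist");cv2.imwrite("pics/w2.png",im)
print([(q,np.round(d["at"],4),round(d["score"],2)) for q in("chisel_handle","rack_slot","driver_r_c","driver_b_c") for d in spot_point("wrist",q)[:2]])
for m,sc in mask("wrist","chisel_handle")[:1]:
    p,v=line(m);print(sc,p,v);o,a=wray(p,s);_,b=wray(p+30*v,s);n=np.cross(a,b);n/=np.linalg.norm(n)
    print("plane offset of candidate axis pts (mm):",[np.round(n@(np.array(X)-o)*1000,1) for X in([.5848,-.1908,.162],[.5865,-.1935,.162],[.629,-.187,.115])],n)
g=np.array([.586,-.192,.162]);print("to grasp",R.T@(g-s["tool_pos"])*1000-[0,0,3])
E
```

```text
clock: 6.98
tool_pos: [0.6266, -0.1879, 0.3045]
orientation: [[-0.929, -0.159, -0.333], [-0.148, 0.987, -0.059], [0.338, -0.005, -0.941]]
wrist_force: [0.3, 0.6, 0.3]
gripper_width: 0.585
grip_force: 0.0
[-0.2286  0.7254  0.6618  1.8263 -0.1331 -0.366 ] [[-0.9294 -0.1592 -0.333 ]
 [-0.148   0.9872 -0.0588]
 [ 0.3381 -0.0054 -0.9411]]
[('chisel_handle', array([ 0.5834, -0.1871,  0.1658]), 0.74), ('rack_slot', array([ 0.6292, -0.1853,  0.1117]), 0.67), ('driver_b_c', array([ 0.6084, -0.2598,  0.1463]), 0.69)]
0.86 [281.7623 209.5442] [0.0026 1.    ]
plane offset of candidate axis pts (mm): [np.float64(-1.5), np.float64(1.4), np.float64(2.1)] [ 0.1601 -0.9871 -0.0068]
to grasp [ -9.8592   3.1583 144.8994]
```

View pics/w2.png

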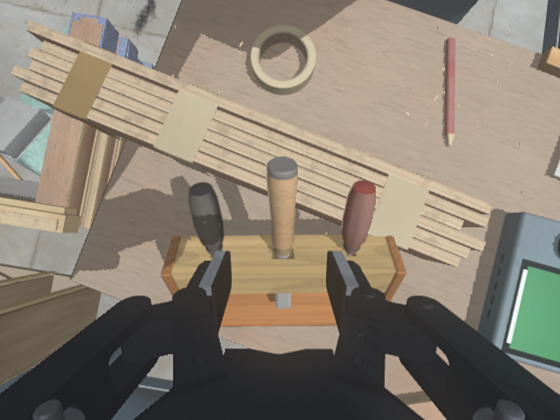

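The wrist view shows the chisel handle upright at x≈282, from the butt at row 165 to the ferrule at row 258. It is centred between the open fingers, with the black handle at (206,215) and the red one at (358,215) clear on either side.

```bash
python3 -m crank '[[[-5,3,5],[0,0,0],50],[[-5,0,20],[0,0,0],50],[[0,0,20],[0,0,0],50],[[0,0,20],[0,0,0],50],[[0,0,20],[0,0,0],50],[[0,0,20],[0,0,0],50],[[0,0,20],[0,0,0],50],[[0,0,10],[0,0,0],50],[[0,0,0],[0,0,0],50]]'
python3 - <<'E'
from h import *
s=state();R=s["orientation"];print(R.T@(np.array([.586,-.192,.162])-s["tool_pos"])*1000-[0,0,3])
im=capture("wrist");cv2.imwrite("pics/w3.png",im)
print([(d["at"],d["score"]) for d in spot_point("wrist","chisel_handle")])
E
```

```text
clock: 8.03
tool_pos: [0.5887, -0.1828, 0.1694]
orientation: [[-0.925, -0.166, -0.342], [-0.156, 0.986, -0.056], [0.346, 0.002, -0.938]]
wrist_force: [-0.3, 0.1, -0.2]
gripper_width: 0.586
grip_force: 0.0
[ 1.3663 -8.646   5.3591]
[([0.5857, -0.1901, 0.1668], 0.8)]
```

View pics/w3.png

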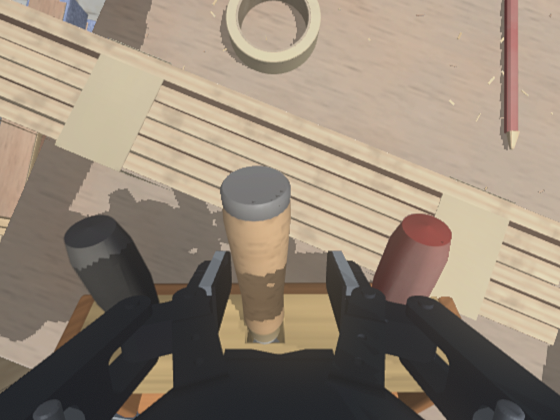

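The handle is off centre, at x≈258 between the fingers at 225 and 335. It needs about -8.5 mm in tool y, then 5 mm deeper.

```bash
python3 -m crank '[[[0,-4.5,0],[0,0,0],50],[[1,-4,3],[0,0,0],50],[[0,0,2],[0,0,0],50],[[0,0,0],[0,0,0],50]]'
python3 - <<'E'
from h import *
s=state();R=s["orientation"];print(R.T@(np.array([.586,-.192,.162])-s["tool_pos"])*1000-[0,0,3])
im=capture("wrist")
for m,sc in mask("wrist","chisel_handle")[:1]:
    print(sc,line(m));ys,xs=np.nonzero(m);print(xs[(ys>270)&(ys<300)].min(),xs[(ys>270)&(ys<300)].max())
E
```

```text
clock: 8.47
tool_pos: [0.5894, -0.1936, 0.1677]
orientation: [[-0.927, -0.164, -0.337], [-0.154, 0.986, -0.056], [0.342, -0.0, -0.94]]
wrist_force: [-0.5, -0.2, 0.1]
gripper_width: 0.589
grip_force: 0.0
[1.0002 2.0986 3.4032]
0.65 (array([283.0779, 244.7019], dtype=float32), array([ 0.0122, -0.9999], dtype=float32))
258 308
```

```bash
python3 -m crank '[[[0,1.5,3],[0,0,0],50],[[0,0,0],[0,0,0],30],[[0,0,0],[0,0,0],15],[[0,0,0],[0,0,0],10],[[0,0,0],[0,0,0],10],[[0,0,0],[0,0,0],10],[[0,0,0],[0,0,0],10]]' 70
python3 - <<'E'
from h import *
s=state();print(s["gripper_width"]*85.4,s["wrist_force"],s["moment"],s["joints"])
print("draw dir 44:",[np.round(s["orientation"].T@np.array([-np.sin(t)*np.cos(.166),-np.sin(t)*np.sin(.166),np.cos(t)]),3) for t in np.radians([40,44])])
E
```

```text
clock: 9.15
tool_pos: [0.588, -0.1917, 0.165]
orientation: [[-0.927, -0.165, -0.338], [-0.155, 0.986, -0.056], [0.342, 0.0, -0.94]]
wrist_force: [-0.1, 1.7, 1.1]
gripper_width: 0.272
grip_force: 68.4
23.249816889982327 [-0.1442  1.6868  1.1143] [ 0.2945 -0.0954  0.0325] [-0.2467  0.6676  0.2446  1.47   -0.1372 -0.3899]
draw dir 44: [array([ 0.866, -0.   , -0.5  ]), array([ 0.899, -0.   , -0.438])]
```

```bash
python3 -m crank '[[[5,0,-2.6],[0,0,0],10],[[9,0,-4.7],[0,0,0],10],[[9,0,-4.7],[0,0,0],10],[[9,0,-4.7],[0,0,0],10]]'
python3 - <<'E'
from h import *
s=state();print(s["gripper_width"]*85.4,s["wrist_force"],s["moment"])
capture("side");print([(d["at"],d["score"]) for d in spot_point("side","chisel_handle")])
E
```

```text
clock: 9.48
tool_pos: [0.5632, -0.1961, 0.1924]
orientation: [[-0.927, -0.164, -0.338], [-0.154, 0.986, -0.056], [0.342, -0.0, -0.94]]
wrist_force: [0.5, 0.4, -3.0]
gripper_width: 0.278
grip_force: 68.6
23.722732698979385 [ 0.5119  0.3685 -2.9939] [ 0.03   -0.3655  0.0203]
[([0.5628, -0.1986, 0.1959], 0.76), ([0.6254, -0.1853, 0.1138], 0.35)]
```

```bash
python3 -m crank '[[[9,0,-4.7],[0,0,0],10],[[9,0,-4.7],[0,0,0],10],[[9,0,-4.7],[0,0,0],10],[[9,0,-4.7],[0,0,0],10],[[9,0,-4.7],[0,0,0],10],[[9,0,-4.7],[0,0,0],10],[[9,0,-4.7],[0,0,0],10],[[9,0,-4.7],[0,0,0],10],[[9,0,-4.7],[0,0,0],10],[[9,0,-4.7],[0,0,0],10],[[9,0,-4.7],[0,0,0],10],[[6,0,-3],[0,0,0],10]]'
python3 - <<'E'
from h import *
s=state();print(s["joints"],s["wrist_force"],s["moment"])
im=capture("side");cv2.imwrite("pics/s3.png",cv2.resize(im[100:310,140:420],None,fx=2.5,fy=2.5,interpolation=2));print([(q,d["at"],d["score"]) for q in("chisel_handle","chisel_blade","driver_r_c","driver_b_c") for d in spot_point("side",q)[:1]])
E
```

```text
clock: 10.58
tool_pos: [0.4845, -0.2092, 0.2801]
orientation: [[-0.927, -0.164, -0.337], [-0.154, 0.986, -0.057], [0.342, -0.0, -0.94]]
wrist_force: [0.7, 0.5, -1.5]
gripper_width: 0.268
grip_force: 68.6
[-0.315   0.4285  0.1212  1.5751 -0.1588 -0.4551] [ 0.7368  0.5345 -1.5366] [ 0.0717 -0.437  -0.0273]
[('chisel_handle', [0.4855, -0.2116, 0.278], 0.65), ('chisel_blade', [0.5715, -0.1942, 0.1908], 0.81), ('driver_r_c', [0.5852, -0.118, 0.1427], 0.7), ('driver_b_c', [0.6049, -0.2619, 0.1435], 0.6)]
```

View pics/s3.png

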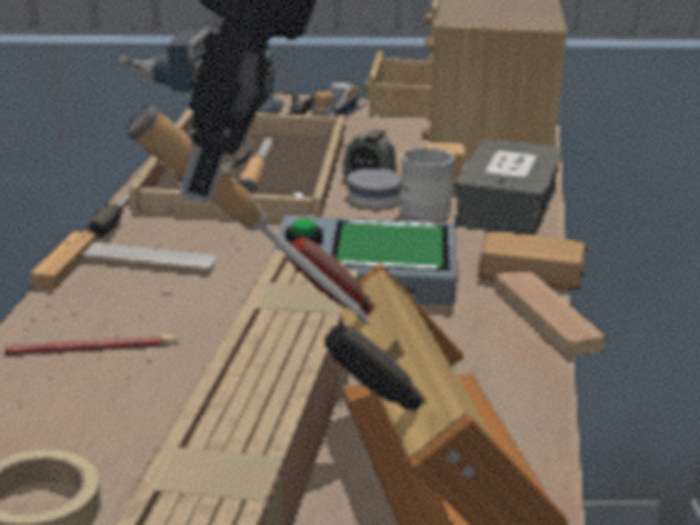

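The chisel is fully out, with its edge at crop (365,318) in front of the bar. Both screwdrivers are still seated. Now I'll level it and lift a little.

```bash
python3 -m crank '[[[0,0,-5],[0,-3,0],10],[[0,0,-5],[0,-5,0],10],[[0,0,-5],[0,-5,0],10],[[0,0,-5],[0,-5,0],10],[[0,0,-5],[0,-5,0],10],[[0,0,0],[0,-5,0],10],[[0,0,0],[0,-5,0],10],[[0,0,0],[0,-5,0],10],[[0,0,0],[0,-4,0],10],[[0,0,0],[0,-3,0],10],[[0,0,0],[0,0,0],10],[[0,0,0],[0,0,0],10]]'
cat > m.py <<'E'
from h import *
s=state();R=s["orientation"];t=s["tool_pos"];print(s["joints"],s["clock"]);N=[];B={}
for c in("side","top"):
    im=capture(c)
    for q in("chisel_handle","chisel_blade"):
        for d in spot_point(c,q)[:1]:
            print(c,q,d["at"],round(d["score"],2));B.setdefault(q,[]).append(d["at"])
    for m,sc in mask(c,"chisel_handle")[:1]:
        _,l,st,_=cv2.connectedComponentsWithStats(m);p,v=line(m);ys,xs=np.nonzero(m);u=(np.c_[xs,ys]-p)@v
        print(c,round(sc,2),m.sum(),p,v,"len",u.min(),u.max())
        o,a=ray(c,p);_,b=ray(c,p+v*20);n=np.cross(a,b);N.append((n/np.linalg.norm(n),o))
(n1,o1),(n2,o2)=N
d=np.cross(n1,n2);d/=np.linalg.norm(d);d*=np.sign(d[0])
print("axis",d,"elev",np.degrees(np.arcsin(d[2])),"yaw",np.degrees(np.arctan2(d[1],d[0])),"tool yaw",np.degrees(np.arctan2(-R[0,1],R[1,1])))
bl=np.mean(B["chisel_blade"],0);h=np.mean(B["chisel_handle"],0);D=bl-h
print("h->b elev",np.degrees(np.arctan2(D[2],np.hypot(*D[:2]))),"(level: -3.4)","blade",bl,"goal shift",R.T@(np.array([.66,.1935,.139])-bl)*1000, "handle in tool",R.T@(h-t)*1000)
E
python3 m.py
```

```text
clock: 11.83
tool_pos: [0.4891, -0.2081, 0.3026]
orientation: [[-0.895, -0.164, 0.415], [-0.148, 0.987, 0.069], [-0.42, 0.001, -0.907]]
wrist_force: [-0.1, -1.2, -0.9]
gripper_width: 0.276
grip_force: 68.7
[-0.5664 -0.1014 -0.4834  0.8569  0.2849 -0.6826] 11.8333
side chisel_handle [0.4901, -0.2103, 0.3008] 0.7
side chisel_blade [0.6138, -0.1852, 0.2975] 0.68
side 0.89 976 [244.0092 154.1547] [ 0.9992 -0.0394] len -52.84386598188303 81.0128112522898
top chisel_handle [0.4884, -0.212, 0.2952] 0.65
top chisel_blade [0.6165, -0.1865, 0.2945] 0.61
top 0.8 1322 [387.5734 218.6604] [0.2309 0.973 ] len -57.57079242188047 59.30251078289439
axis [ 0.9836  0.1796 -0.0162] elev -0.9292999306625109 yaw 10.347871399126397 tool yaw 9.420199058563998
h->b elev -0.8922680430290878 (level: -3.4) blade [ 0.6152 -0.1859  0.296 ] goal shift [-30.3681 366.7999 187.3568] handle in tool [ 2.2363 -3.0059  3.9848]
```

```bash
python3 -m crank '[[[0,15,0],[0,0,0],10],[[0,32,0],[0,0,0],10],[[0,36,0],[0,0,0],10],[[0,36,0],[0,0,0],10],[[0,36,0],[0,0,0],10],[[0,36,0],[0,0,0],10],[[0,36,0],[0,0,0],10],[[0,36,0],[0,0,0],10],[[0,36,0],[0,0,0],10],[[0,32,0],[0,0,0],10],[[0,25,0],[0,0,0],10],[[0,11,0],[0,0,0],10]]'; python3 -m crank '[[[-4,0,18],[0,0,0],10],[[-4,0,18],[0,0,0],10],[[-4,0,18],[0,0,0],10],[[-4,0,18],[0,0,0],10],[[-4,0,18],[0,0,0],10],[[-4,0,18],[0,0,0],10],[[-4,0,18],[0,0,0],10],[[-2,0,18],[0,0,0],10],[[0,0,10],[0,0,0],10],[[0,0,0],[0,0,0],10],[[0,0,0],[0,0,0],10]]'; python3 m.py
```

```text
clock: 13.23
tool_pos: [0.4289, 0.1572, 0.3035]
orientation: [[-0.893, -0.169, 0.417], [-0.153, 0.986, 0.073], [-0.423, 0.001, -0.906]]
wrist_force: [-0.2, -0.6, -1.6]
gripper_width: 0.275
grip_force: 69.1
clock: 14.15
tool_pos: [0.5201, 0.1689, 0.1757]
orientation: [[-0.895, -0.165, 0.415], [-0.149, 0.986, 0.069], [-0.421, -0.0, -0.907]]
wrist_force: [-0.3, 0.0, -1.2]
gripper_width: 0.274
grip_force: 69.1
[ 0.3602 -0.0409 -0.7455  0.439  -0.0817  0.1769] 14.15
side chisel_handle [0.521, 0.1667, 0.1714] 0.97
side chisel_blade [0.6465, 0.1899, 0.171] 0.71
side 0.75 416 [256.8966 153.7115] [ 0.9992 -0.0387] len -32.999318257562436 53.129807799466334
top chisel_handle [0.5215, 0.1661, 0.1675] 0.96
top chisel_blade [0.6442, 0.1927, 0.1699] 0.71
top 0.98 854 [184.9344 210.5152] [0.1408 0.99  ] len -44.62571737354642 47.44333042019957
axis [ 0.9882  0.1531 -0.0077] elev -0.4431403907394802 yaw 8.804810012709593 tool yaw 9.478966905308656
h->b elev 0.452659069268622 (level: -3.4) blade [0.6453 0.1913 0.1704] goal shift [-0.1998 -0.2364 34.763 ] handle in tool [ 1.9957 -2.6753  5.9907]
```

```bash
python3 -m crank '[[[-1,0,8],[0,1,0],10],[[-1,0,8],[0,1,0],10],[[-1,0,8],[0,1,0],10],[[0,0,5],[0,0,0],10],[[0,0,0],[0,0,0],10],[[0,0,0],[0,0,0],10]]'; python3 m.py
python3 - <<'E'
from h import *
im=capture("side");s=state()
bl=mask("side","chisel_blade")
print([(sc,m.sum()) for m,sc in bl[:3]])
h=s["tool_pos"]+.005*s["orientation"][:,2];y=s["orientation"][:,1];a=np.cross(y,[0,0,1]);a/=np.linalg.norm(a)
k=5;cr=im[100:200,190:340];big=cv2.resize(cr,None,fx=k,fy=k,interpolation=cv2.INTER_CUBIC)
for off,col in((0,(0,0,255)),(.0135,(255,255,0)),(-.0135,(255,255,0)),(-.0075,(0,255,255))):
    P=[(proj("side",h+a*u+np.array([0,0,off]))-[190,100])*k for u in(-.064,.186)]
    cv2.line(big,tuple(int(v) for v in P[0]),tuple(int(v) for v in P[1]),col,1)
cv2.imwrite("pics/s4.png",big)
E
```

```text
clock: 15.05
tool_pos: [0.5344, 0.1712, 0.1506]
orientation: [[-0.915, -0.164, 0.369], [-0.153, 0.986, 0.061], [-0.374, -0.0, -0.927]]
wrist_force: [0.1, 0.5, -1.8]
gripper_width: 0.278
grip_force: 69.1
[ 0.3473  0.0446 -0.7027  0.4459 -0.068   0.1691] 15.05
side chisel_handle [0.5351, 0.1708, 0.1481] 0.77
side chisel_blade [0.6575, 0.1933, 0.1354] 0.66
side 0.77 467 [265.0792 163.2741] [0.9999 0.0134] len -35.119938975287496 49.939417839894176
top chisel_handle [0.5323, 0.1656, 0.1451] 0.65
top chisel_blade [0.6552, 0.1913, 0.1361] 0.75
top 0.91 745 [187.8134 207.1074] [0.1332 0.9911] len -42.373296517203016 40.952649575402575
axis [ 0.9852  0.1574 -0.0677] elev -3.8790726954365113 yaw 9.076127139017226 tool yaw 9.467319841263185
h->b elev -4.961024297600459 (level: -3.4) blade [0.6563 0.1923 0.1357] goal shift [-4.7377  0.5826 -1.5938] handle in tool [ 2.6223 -2.7981  3.2383]
[(0.61, np.uint64(444))]
```

View pics/s4.png

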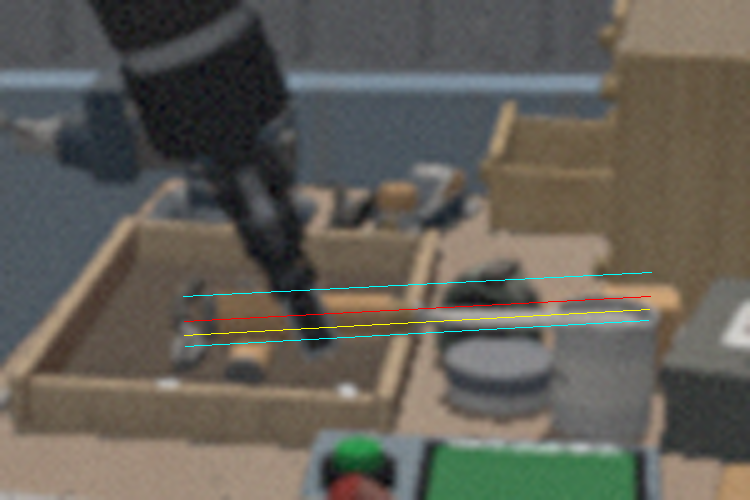

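The overlay covers the chisel handle. The blade shows from about (420,316) to (650,312), close to the projected level lines. I'll measure its tilt from the blade and handle mask segments.

```bash
cat > t.py <<'E'
from h import *
s=state();y=s["orientation"][:,1];a=np.cross(y,[0,0,1]);a/=np.linalg.norm(a);h=s["tool_pos"]+.003*s["orientation"][:,2]
px=lambda u:proj("side",h+a*u)[0]
ref=lambda u0,u1,off,e:np.polyfit(*np.array([proj("side",h+a*u*np.cos(e)+np.array([0,0,off+u*np.sin(e)])) for u in(u0,u1)]).T,1)
out=[]
for k in range(6):
    im=capture("side");M=mask("side","chisel_blade" if k%2 else "chisel_handle")
    if not M: continue
    m=M[0][0];r=[]
    for u0,u1,off in((-.06,.04,0),(.075,.18,-.0075)):
        xs=np.arange(int(np.ceil(px(u0))),int(px(u1)))
        c=[(x,np.nonzero(m[:,x])[0]) for x in xs];c=[(x,v.mean(),len(v)) for x,v in c if len(v)]
        c=np.array(c)
        if len(c)<6: r+=[np.nan,np.nan];continue
        w=c[np.abs(c[:,2]-np.median(c[:,2]))<=1.5] if u0>0 else c
        p=np.polyfit(w[:,0],w[:,1],1)
        es=np.radians(np.linspace(-12,12,97));sl=[ref(u0,u1,off,e)[0] for e in es]
        r+=[np.degrees(es[np.argmin(np.abs(np.array(sl)-p[0]))]),round(w[:,1].mean()-np.polyval(ref(u0,u1,off,0),w[:,0].mean()),2),len(w),np.median(c[:,2])]
    print(round(M[0][1],2),r)
im=capture("side")[120:200,210:340];cv2.imwrite("pics/s5.png",cv2.resize(im,None,fx=6,fy=6,interpolation=2))
print("px per mm",np.linalg.norm(proj("side",h+a*.1)-proj("side",h))/100)
E
python3 t.py
```

```text
0.71 [np.float64(-2.25), np.float64(0.38), 28, np.float64(9.0), np.float64(-4.0), np.float64(1.04), 37, np.float64(4.0)]
0.76 [np.float64(-2.25), np.float64(0.27), 28, np.float64(9.0), np.float64(-3.7499999999999996), np.float64(0.99), 37, np.float64(4.0)]
0.89 [np.float64(-2.5), np.float64(0.5), 27, np.float64(9.0), np.float64(-3.0000000000000004), np.float64(0.88), 34, np.float64(4.0)]
0.59 [np.float64(-2.5), np.float64(-0.07), 29, np.float64(10.0), np.float64(-4.5), np.float64(0.82), 37, np.float64(4.0)]
0.71 [np.float64(-2.75), np.float64(0.49), 27, np.float64(9.0), np.float64(-4.0), np.float64(1.04), 37, np.float64(4.0)]
0.55 [np.float64(-2.25), np.float64(0.39), 28, np.float64(9.0), np.float64(-3.7499999999999996), np.float64(1.0), 37, np.float64(4.0)]
px per mm 0.37469035668414824
```

View pics/s5.png

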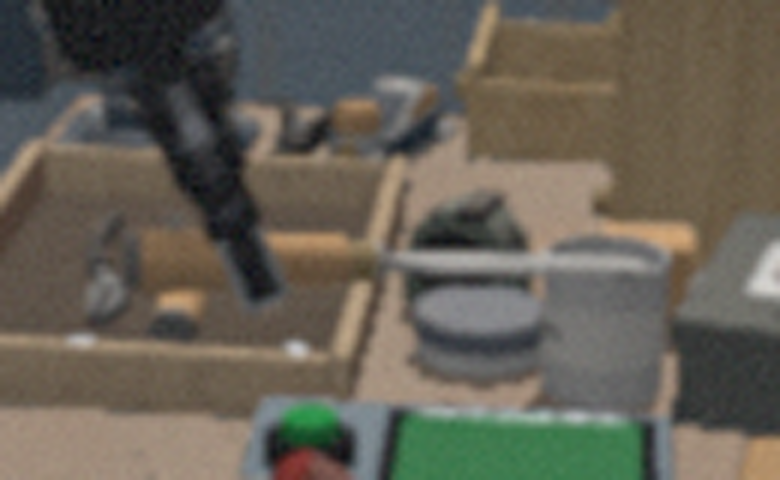

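The picture shows the handle from (130,257) to (370,255) and the blade from (390,258) to (660,263). The edge sits about 2° low, so I'll raise it 2° and nudge 2 mm forward.

```bash
python3 -m crank '[[[-1,1,1],[0,-1,0],10],[[-1,0,1],[0,-1,0],10],[[0,0,0],[0,0,0],10],[[0,0,0],[0,0,0],10],[[0,0,0],[0,0,0],10],[[0,0,0],[0,0,0],10]]'; python3 m.py; sed -i '/s5.png/d' t.py; python3 t.py
python3 - <<'E'
from h import *
for c in("side","top"):
    capture(c);print([(q,d["at"]) for q in("driver_r_c","driver_b_c","scan_window") for d in spot_point(c,q)[:1]])
E
```

```text
clock: 16.7
tool_pos: [0.5375, 0.1728, 0.1501]
orientation: [[-0.901, -0.165, 0.401], [-0.15, 0.986, 0.067], [-0.407, 0.0, -0.914]]
wrist_force: [0.6, -0.1, -1.7]
gripper_width: 0.275
grip_force: 69.1
[ 0.3525  0.0326 -0.7329  0.3929 -0.0758  0.1714] 16.7
side chisel_handle [0.5398, 0.1708, 0.1467] 0.78
side chisel_blade [0.6636, 0.1971, 0.1416] 0.79
side 0.65 436 [265.9243 162.8509] [ 0.9997 -0.0246] len -34.99124146821549 52.08085189191053
top chisel_handle [0.5349, 0.1713, 0.1448] 0.7
top chisel_blade [0.6596, 0.1942, 0.1413] 0.79
top 0.72 852 [186.7523 205.9519] [0.129  0.9916] len -44.45564985357851 43.107482849725784
axis [ 0.9893  0.1441 -0.023 ] elev -1.3203624726327359 yaw 8.284511480156766 tool yaw 9.468201405201407
h->b elev -1.9443682679040153 (level: -3.4) blade [0.6616 0.1956 0.1415] goal shift [ 2.7613 -1.8575  1.4526] handle in tool [ 2.1475 -1.7086  3.7651]
0.7 [np.float64(-1.25), np.float64(0.49), 26, np.float64(8.0), np.float64(-1.25), np.float64(-0.33), 35, np.float64(3.0)]
0.78 [np.float64(0.0), np.float64(0.68), 29, np.float64(9.0), np.float64(-3.0000000000000004), np.float64(-0.38), 27, np.float64(3.0)]
0.82 [np.float64(-0.25), np.float64(0.34), 30, np.float64(8.0), np.float64(-2.25), np.float64(-0.63), 30, np.float64(3.0)]
0.95 [np.float64(0.25), np.float64(0.33), 30, np.float64(10.0), np.float64(-2.0), np.float64(-0.62), 31, np.float64(4.0)]
0.56 [np.float64(-0.5), np.float64(0.23), 27, np.float64(8.0), np.float64(1.75), np.float64(-0.81), 8, np.float64(2.0)]
0.78 [np.float64(-1.25), np.float64(0.23), 28, np.float64(8.0), np.float64(-2.5), np.float64(-0.39), 23, np.float64(1.0)]
px per mm 0.3739848588259295
[('driver_r_c', [0.5813, -0.1142, 0.1435]), ('driver_b_c', [0.6029, -0.2629, 0.1486]), ('scan_window', [0.6592, 0.1931, 0.0377])]
[('driver_r_c', [0.5848, -0.1169, 0.1486]), ('driver_b_c', [0.6079, -0.2648, 0.1457]), ('scan_window', [0.6587, 0.196, 0.0372])]
```

```bash
python3 -m crank '[[[0,0,0],[0,0,0],10],[[0,0,0],[0,0,0],10],[[0,0,0],[0,0,0],10],[[0,0,0],[0,0,0],10]]'; python3 -c "from bench import *;print(job_done())"
```

```text
clock: 18.43
tool_pos: [0.5373, 0.1728, 0.1499]
orientation: [[-0.901, -0.165, 0.401], [-0.15, 0.986, 0.067], [-0.407, -0.0, -0.914]]
wrist_force: [0.2, -0.4, -2.1]
gripper_width: 0.278
grip_force: 69.1
the job is handed in; nothing more can be done
None
```

I pressed and released the start button, then drew the chisel, and handed in at 18.4 s with it held still; by camera estimates it is level to about 1–2°, with its mid-blade about 10 cm above the glass and within about 3 mm of its centre, and the screwdrivers unmoved.

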